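# Present the ring tray of the checking fixture

## Robot

A 7-joint arm with a two-finger parallel gripper is mounted at the origin on the work surface. World frame = base frame: x ahead of the robot, y to its left, z up, the work surface at z = 0. Lengths are in m, angles in rad, forces in N, time in s.
With the tool pointing down it reaches from about 0.4 to 0.85 m from the base axis. Payload 4.5 kg.
Tool frame: the origin (TCP) lies where the fingers leave the gripper's body, on its centre line; the fingertips stand 64 mm ahead of it and the grasp point (between the pads) lies 45 mm ahead of it; z points along the fingers, y is the line along which they close (so a half turn about z gives the same grasp; the last joint's range is limited). The gripper opens to 88 mm and grips with 3 to 60 N. Pads are 18 mm wide; open, the fingers measure 123 mm over their backs; the gripper's body (75 mm by 187 mm) begins 45 mm behind the grasp point.
Start: joints at [1.173, 0.689, -0.195, 1.565, 0.157, 0.902, -0.215], TCP at [0.262, -0.568, 0.303] pointing down, gripper open.
Joint ranges: [-3.01, 3.01], [-0.46, 2.08], [-1.47, 1.51], [0.13, 2.56], [-1, 4.14], [0.04, 2.09], [-2.66, 2.66]. Speed limits (rad/s): [2.57, 2.57, 3.14, 3.14, 3.14, 3.14, 3.14].

## Interface

Orientations are given as [roll, pitch, yaw] about the fixed x, y, z axes, in that order (R = Rz(yaw) Ry(pitch) Rx(roll)).
In Python, from bench import env gives the robot as it stands.
- The arm moves only by the tool jog_arm, never from a script. Its argument "increments" is a list of rows, each a list of 7 numbers: the turn, a rotation vector about the tool's x, y, z in rad, then the shift along the tool's x, y, z in cm, then the opening, from -1 (shut) to 1 (fully open). In form: [[wx, wy, wz, dx, dy, dz, hand], ...]. A call has 1 to 20 rows; each row shifts and turns the commanded pose from where the row before left it, along the tool's axes as they then stand; what a row does not reach is not made up. A row lasts 1/8 s, in which the tool goes at most 62.5 mm and 10.7 degrees, less where a joint would pass 70% of its speed; a pose out of reach is approached as far as the arm can. A call with a gripper value outside its range is refused whole. The fingers move at their own pace and stop on an object; "newtons" is the grip in N (left out, the last holds). Time passes only in rows, so rows that do not move let the fingers close. It gives the time, the measured TCP pose, the force, the opening and the grip force at its end, in the units of the state.
- env.get_state(): the state, without advancing time (a new reading comes with each control period).
- env.camera(name): name is "scene" or "top" or "wrist"; returns a dict with "image" (480x640x3 uint8, red, green, blue), "fov_y" (degrees; the focal length in pixels is half the picture's height over the tangent of half this angle, whatever the lens; pixels are square), "cx", "cy" (the principal point, pixels), "origin" and "rotation" of the camera in the world; the wrist camera has in their place "hand_eye" (4x4, takes a point from camera to tool coordinates, whose origin is the TCP and whose axes are the flange's). Camera axes: x right, y up, looking along -z (the intrinsics and any distortion apply to the point x, -y, -z); pixel columns grow to the right and rows downward; lengths in m; the calibration is good to about 2 mm. A picture is of the moment at which its call begins: read the wrist's pose just before it. There is no depth.
- env.job_done(): hands the job in; it is judged then, once.
Trained networks look in a picture, given as the dict that the camera call returned (one of the last four; its "shot" number tells which), for a name from the list of things; names that differ only in an ending like _2 or _b are one class to them, and where a whole thing is asked for, a point or a joint stands for the part that bears it (a point fixed in the world has none). Each returns a list of dicts, best first, with "confidence" (0 to 1); they miss things now and then, are a little off and sometimes report something else, mostly with a low value. They report only what shows in the picture. A call takes as long as a camera call.
- env.recognise(picture, thing): "bbox" ([left, top, width, height] in pixels, round what is visible of it).
- env.silhouettes(picture, thing): "pixels" (480x640 bool, what is visible of it) and "bbox" ([left, top, width, height] in pixels, round what is visible of it).
The state is a dict: "time_s": time; "joint_positions": joint angles; "joint_velocities": joint speeds; "joint_torque": joint torques, N m; "ee_pos": TCP position; "orientation": TCP orientation; "ft_force": force on the tool from outside, world axes, zero at the start; "torque": the same for the moment, N m; "gripper_width": opening from 0.0 (shut) to 1.0 (fully open); "grip_force": force on a finger pad.
Only numpy, scipy, OpenCV 4.12 (cv2) and the standard library are available. Lean on these libraries where they do the work, as an engineer would, in place of code of your own. Each camera call takes 0.05 s, during which the arm holds its last target. There are 200 camera calls.

## Task

The checking fixture has two trays side by side, both standing a little open: one carries a round steel ring, the other a rectangular block. Push the block's tray fully home, and draw the ring's tray out to its front stop with a fingertip hooked behind its lip, in either order. Do not pinch the lips between the fingers, do not touch or lift the ring or the block, which stay lying in their trays, and leave the things beside the fixture where they stand.

Things in the scene. Friction and masses are not known exactly. Their poses are not given: they have to be found in the camera images.
- fixture: Fixed aluminium base plate 380 x 270 x 14 mm, x -230 to +150 mm. Origin on the work surface, midway between the rails; x points away from its front, along the rails; y left, z up. Trays run at y = +65 (left) and -65 mm (right), drawn out to -x. Stops 27 mm high at x -221 to -205; rear bar 34 mm high at x 105 to 145 with clamps up to 160 mm high at its ends.
- tray_left (a joint): How far the left tray (fixture y = +65 mm) is drawn out, m: 0 fully home, 0.12 at its front stop. It needs about 2.5 N to slide, plus 10 N per m/s, stays where it is left, starts 0.015 to 0.035 out. Grey plastic plate 170 mm long, 100 mm wide, 8 mm thick; its floor is 30 mm above the work surface.
- tray_right (a joint): The same for the right tray (fixture y = -65 mm), which is identical.
- nest_left (a point): Centre of the nest floor of the left tray, moving with it: a place 98 mm (x) by 88 mm (y) inside rims 8 mm high and 6 mm thick, where the part lies, 30 mm above the work surface, axes as the fixture's. At fixture x = +30 mm when the tray is home.
- nest_right (a point): The same point of the right tray.
- lip_left (a point): Upright aluminium lip at the front end of the left tray, moving with it: 10 mm thick (x), 90 mm wide (y), 22 mm high, its outer half (-x side) 18 mm. Point: middle of its foot, mid-thickness, on the tray floor, 30 mm above the work surface; axes as the fixture's. Hook its rear (+x) face, 5 mm from the point; behind it the floor is free for 50 mm (100 wide) up to the nest's rim.
- lip_right (a point): Upright aluminium lip at the front end of the right tray, moving with it: 10 mm thick (x), 90 mm wide (y), 22 mm high, its outer half (-x side) 18 mm. Point: middle of its foot, mid-thickness, on the tray floor, 30 mm above the work surface; axes as the fixture's. Hook its rear (+x) face, 5 mm from the point; behind it the floor is free for 50 mm (100 wide) up to the nest's rim.
- ring: Loose round steel ring, outer diameter 54 mm, bore 32 mm, 22 mm high, lying flat in the nest of one of the trays (left or right). Origin: centre of its underside; z up along its axis. Slides freely on the tray floor within the rims.
- block: Loose rectangular aluminium block 50 x 36 x 24 mm with two 12 mm holes, lying in the nest of the other tray. Origin: centre of its underside; z up.
- jar: Bystander: clear jar with a white cap, 48 mm across, 65 mm high, standing to the left of the fixture. Origin: centre of its underside.
- plug_gauge: Bystander: steel plug gauge standing upright, foot 36 mm across, 70 mm high, to the right of the fixture. Origin: centre of its underside.
- pendant: Bystander: white hand box with a joystick, 150 x 90 x 35 mm, 77 mm high with the stick, to the right of the fixture, further back. Origin: centre of its underside.

How it is judged:
By the outcome, as a careful person would: the job done as asked, in the order asked, and still so for the second after the job is handed in, with the robot touching nothing.
It also fails if it takes over 42 s, if anything falls off the work surface, if the arm or the gripper's body presses on something with over 40 N, if the wrist force passes 120 N, or if a joint passes its speed limit or range.

## Working session

There is one attempt and no reset: what is moved stays moved. The work goes in short steps, Python scripts to look and compute and a tool call to move; the robot and the scene stay as the last step left them, time stands still between calls to the robot, and variables do not carry over. Pictures are saved under pics/ and viewed, at most 10 in all, crops included, and the job is handed in when it is done.

Besides the shell and the picture viewer there is one more tool, called in YAML: its name, and indented under it one key for each argument. jog_arm: Moves the arm, as the interface text tells. Its arguments: {"type":"object","properties":{"increments":{"type":"array","items":{"type":"array","items":{"type":"number"}}},"newtons":{"type":"number"}},"required":["increments"]}

```bash
ls; mkdir -p pics; python3 - <<'E'
from bench import env
import cv2
s=env.get_state();print({k:s[k] for k in('time_s','ee_pos','orientation','ft_force','gripper_width')})
for n in('top','scene'):
    p=env.camera(n);cv2.imwrite(f'pics/{n}0.png',p['image'][:,:,::-1])
    print(n,{k:v for k,v in p.items() if k!='image'})
    for t in('fixture','ring','block','lip_left','lip_right','nest_left','jar','plug_gauge','pendant'):
        print(t,[(r['bbox'],round(r['confidence'],2)) for r in env.recognise(p,t)][:3])
E
```

```text
pics
{'time_s': 0.0, 'ee_pos': array([ 0.26131479, -0.56719312,  0.30189851]), 'orientation': array([-3.13975215e+00,  1.19002772e-04,  4.31824785e-01]), 'ft_force': array([ 0.10112163, -0.37638173, -0.47632785]), 'gripper_width': 1.0033697136068014}
top {'fov_y': 43.92540135265664, 'cx': 320.5228401279222, 'cy': 230.50255782183956, 'origin': array([0.41636484, 0.01057178, 1.17720601]), 'rotation': array([ 0.2022454 ,  0.00388228, -1.55650217]), 'shot': 1}
fixture [([273.2, 90.7, 153.4, 232.2], 0.95)]
ring [([304.2, 182.8, 26.2, 27.7], 0.77)]
block [([375.3, 183.3, 25.6, 32.9], 0.94)]
lip_left [([287.0, 167.8, 59.9, 90.8], 0.76)]
lip_right [([354.0, 172.2, 59.5, 88.4], 0.66), ([291.2, 167.9, 53.6, 89.0], 0.55)]
nest_left [([289.6, 167.7, 53.5, 87.9], 0.66)]
jar [([233.5, 231.7, 20.9, 26.2], 0.55)]
plug_gauge [([433.8, 302.4, 16.8, 19.2], 0.65)]
pendant [([441.7, 203.6, 56.3, 79.5], 0.72)]
scene {'fov_y': 44.30397632445044, 'cx': 313.2888457607034, 'cy': 234.64266371905393, 'origin': array([ 1.06729323, -0.53697283,  0.89466214]), 'rotation': array([0.68888194, 0.01181937, 0.68091749]), 'shot': 2}
fixture [([204.6, 185.2, 262.1, 207.9], 0.56)]
ring [([351.3, 241.0, 29.4, 29.3], 0.63)]
block [([295.7, 282.1, 36.5, 37.6], 0.67), ([296.8, 209.8, 105.6, 83.8], 0.27)]
lip_left [([296.0, 210.3, 104.5, 83.7], 0.74)]
lip_right [([251.8, 249.1, 106.8, 93.2], 0.78), ([299.1, 206.8, 104.1, 88.5], 0.17)]
nest_left [([300.0, 205.3, 103.5, 88.2], 0.8)]
jar [([354.5, 168.3, 24.3, 41.2], 0.65)]
plug_gauge [([176.5, 268.1, 20.6, 34.3], 0.6)]
pendant [([162.8, 306.2, 101.7, 91.1], 0.97)]
```

```bash
python3 - <<'E'
import cv2
i=cv2.imread('pics/top0.png')[80:340,220:520]
cv2.imwrite('pics/top0c.png',cv2.resize(i,None,fx=2.3,fy=2.3,interpolation=cv2.INTER_CUBIC))
E
```

```text
(no output)
```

View pics/top0c.png

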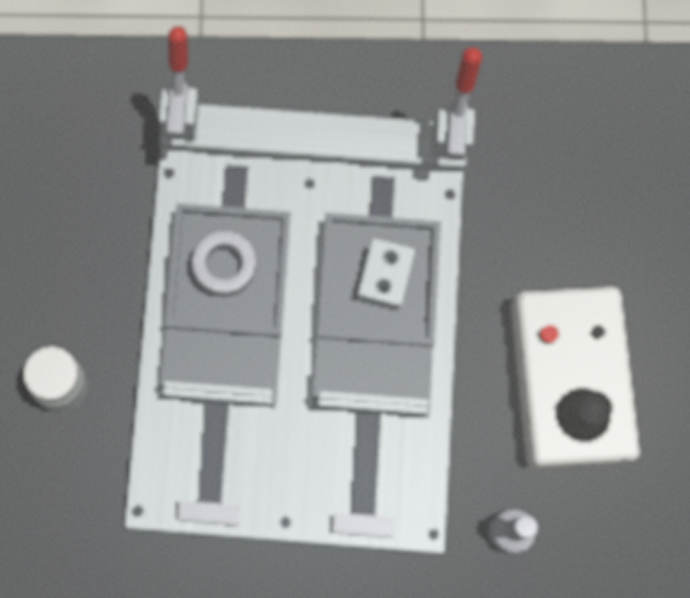

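View pics/scene0.png

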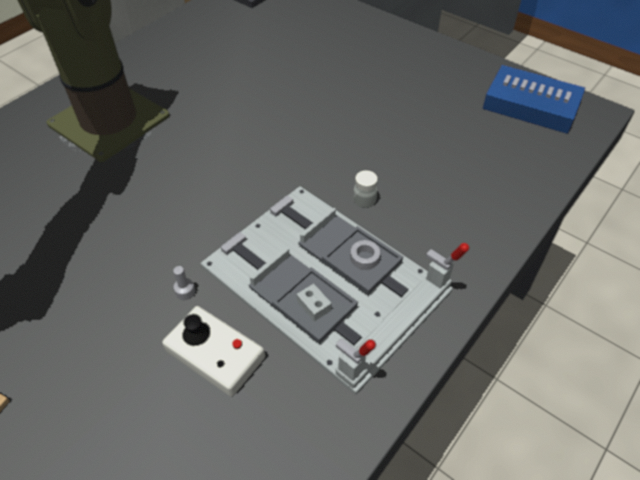

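```bash
cat > h.py <<'E'
import numpy as np
from scipy.spatial.transform import Rotation as R
def ray(p,uv,z,o=None,M=None):
    o=p['origin'] if o is None else o
    M=R.from_euler('xyz',p['rotation']).as_matrix() if M is None else M
    f=240/np.tan(np.radians(p['fov_y'])/2)
    d=M@np.array([(uv[0]-p['cx'])/f,-(uv[1]-p['cy'])/f,-1])
    return o+d*(z-o[2])/d[2]
E
python3 - <<'E'
from bench import env
from h import *
p=env.camera('top')
np.set_printoptions(precision=4,suppress=True)
c=lambda u,v,z:ray(p,(u/2.3+220,v/2.3+80),z)
P={k:c(*v) for k,v in dict(FL=(127,527,.014),FR=(443,551,.014),L2=(160,160,.014),R2=(463,170,.014),
 LLa=(165,383,.052),LLb=(273,392,.052),RLa=(318,393,.052),RLb=(428,402,.052),ring=(222,262,.052),block=(387,272,.054),jar=(50,376,.065),plug=(524,527,.07)).items()}
for k,v in P.items():print(k,v)
y=(P['FL']-P['FR'])[:2];print('w',np.hypot(*y),'yaw',np.degrees(np.arctan2(-y[0],y[1])))
for a,b in(('FL','L2'),('FR','R2')):
    d=P[b]-P[a];print('side yaw',np.degrees(np.arctan2(d[1],d[0])))
for yaw in[np.arctan2(-y[0],y[1])]:
    ex=np.array([np.cos(yaw),np.sin(yaw)]);ey=np.array([-ex[1],ex[0]])
    o=(P['FL']+P['FR'])[:2]/2+.23*ex;print('origin',o)
    for k,v in P.items():print(k,(v[:2]-o)@ex,(v[:2]-o)@ey)
E
```

```text
FL [0.4977 0.1043 0.014 ]
FR [ 0.4813 -0.1622  0.014 ]
L2 [0.8235 0.0845 0.014 ]
R2 [ 0.8177 -0.1856  0.014 ]
LLa [0.6149 0.073  0.052 ]
LLb [ 0.6085 -0.0171  0.052 ]
RLa [ 0.6081 -0.0546  0.052 ]
RLb [ 0.6018 -0.1461  0.052 ]
ring [0.7199 0.0271 0.052 ]
block [ 0.7125 -0.1128  0.054 ]
jar [0.6172 0.1675 0.065 ]
plug [ 0.4982 -0.2192  0.07  ]
w 0.2669516712701542 yaw -3.5072236441899824
side yaw -3.4818160030545706
side yaw -3.984529144158192
origin [ 0.7191 -0.043 ]
FL -0.22999999999999998 0.13347583563507712
FR -0.22999999999999998 -0.1334758356350771
L2 0.09647527257067051 0.13362061012247
R2 0.10714856857623305 -0.13628453446314873
LLa -0.11109599588090445 0.10945277284843909
LLb -0.11195401125881972 0.019040435015228736
RLa -0.10999368318287094 -0.018397772159648274
RLb -0.11072750013229297 -0.11008355011819025
ring -0.0034490077730879145 0.07002263587624594
block -0.002320410263064729 -0.07003046985292596
jar -0.1145941286290378 0.20385612663267208
plug -0.209654392585394 -0.18936093024799672
```

jog_arm:
  increments:
    - [0,0,0.165,0,0,0,-1]
    - [0,0,0.165,0,0,0,-1]
    - [0,0,0.165,0,0,0,-1]
    - [0,0,0,2.3,-4.1,0.8,-1]
    - [0,0,0,2.3,-4.1,0.8,-1]
    - [0,0,0,2.3,-4.1,0.8,-1]
    - [0,0,0,2.3,-4.1,0.8,-1]
    - [0,0,0,2.3,-4.1,0.8,-1]
    - [0,0,0,2.3,-4.1,0.8,-1]
    - [0,0,0,2.3,-4.1,0.8,-1]
    - [0,0,0,2.3,-4.1,0.8,-1]
    - [0,0,0,2.3,-4.1,0.8,-1]
    - [0,0,0,2.3,-4.1,0.8,-1]
    - [0,0,0,2.3,-4.1,0.8,-1]
    - [0,0,0,2.3,-4.1,0.8,-1]
    - [0,0,0,0,0,0,-1]
    - [0,0,0,0,0,0,-1]

```text
time_s: 3.18
ee_pos: [0.5678, -0.0947, 0.2067]
orientation: [3.141, 0.0, -0.063]
ft_force: [-0.0, -0.8, -0.8]
gripper_width: 0.003
grip_force: 0.0
```

```bash
python3 - <<'E'
from bench import env
import cv2
s=env.get_state();p=env.camera('wrist');cv2.imwrite('pics/w1.png',p['image'][:,:,::-1])
print(s['time_s'],s['ee_pos'],s['orientation'],s['gripper_width'],s['ft_force']);print({k:v for k,v in p.items() if k!='image'})
E
```

```text
3.175 [ 0.5677909  -0.09465766  0.20671394] [ 3.14069647e+00  4.25287653e-04 -6.33576106e-02] 0.003299677227986367 [-0.011112   -0.84313895 -0.79232946]
{'fov_y': 59.74189818178204, 'cx': 322.021645549361, 'cy': 235.5658896229173, 'hand_eye': array([[-3.28601556e-04,  9.60534318e-01,  2.78161313e-01,
         7.25682467e-02],
       [ 9.99999929e-01,  2.65015057e-04,  2.66196166e-04,
        -4.86373387e-04],
       [ 1.81973617e-04,  2.78161381e-01, -9.60534337e-01,
        -8.27221524e-02],
       [ 0.00000000e+00,  0.00000000e+00,  0.00000000e+00,
         1.00000000e+00]]), 'shot': 4}
```

View pics/w1.png

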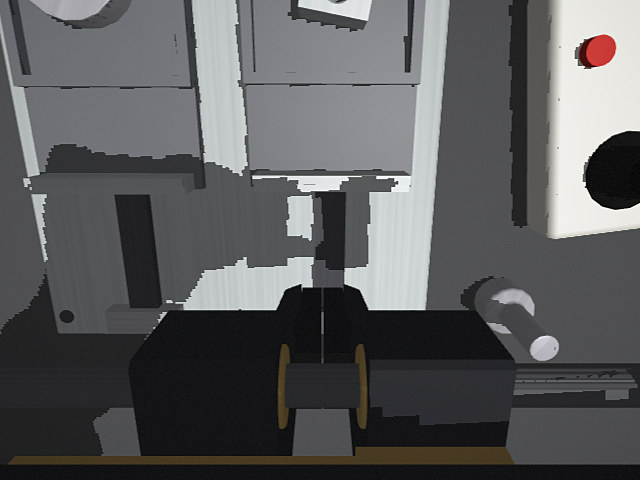

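```bash
python3 - <<'E'
from bench import env
from h import *
s=env.get_state();p=env.camera('wrist');H=p['hand_eye'];T=R.from_euler('xyz',s['orientation']).as_matrix()
o=s['ee_pos']+T@H[:3,3];M=T@H[:3,:3]
import cv2
g=p['image'].astype(int).sum(2)
print(g[165:200,380],g[165:200,262],g[168:196,60],g[168:196,170])
a=-.0632;ex=np.array([np.cos(a),np.sin(a)]);ey=np.array([-ex[1],ex[0]])
for n,uv,z in[('Rrear',(252,170.5),.052),('Rrear',(410,171.5),.052),('Rstep',(330,178),.052),('Rfront',(330,191),.03),('Lrear',(30,174),.052),('Lrear',(194,174),.052),('stopR',(322,287),.027),('plateRedge',(433,220),.014),('plateRedge',(427,305),.014)]:
    q=ray(p,uv,z,o,M);d=q[:2]-s['ee_pos'][:2];print(n,uv,q,'fromTCP',d@ex,d@ey)
E
```

```text
[434 435 435 455 335 245 225 219 224 165 640 741 765 266 238 260 259 266
 259 270 270 268 263 268 260 227 441 664 648 637 634 638 637 638 637] [382 389 388 420 142 200 234 233 220 175 573 689 724 261 243 260 262 263
 265 264 267 268 269 269 269 264 265 256 262 262 262 259 258 263 259] [147 152 153 147 135 236 220 223 234 224 241 245 250 248 248 248 243 243
 248 252 255 256 253 250 254 255 247 250] [158 162 153 155 144 240 227 229 236 230 253 252 257 260 254 254 255 256
 251 265 258 259 261 260 264 259 260 253]
Rrear (252, 170.5) [ 0.61213496 -0.05833702  0.052     ] fromTCP 0.04216600731902016 0.039925041499653216
Rrear (410, 171.5) [ 0.60571736 -0.14762663  0.052     ] fromTCP 0.04140056851253307 -0.049591623121602986
Rstep (330, 178) [ 0.60500148 -0.10215485  0.052     ] fromTCP 0.03781421499189957 -0.004255842160840533
Rfront (330, 191) [ 0.59360814 -0.10189764  0.03      ] fromTCP 0.026427374399255993 -0.004718723469269851
Lrear (30, 174) [0.6184011  0.06752057 0.052     ] fromTCP 0.04047073568315122 0.1659271205451436
Lrear (194, 174) [ 0.6123186  -0.02527844  0.052     ] fromTCP 0.040261374879188475 0.0729292230081226
stopR (322, 287) [ 0.52776715 -0.09256412  0.027     ] fromTCP -0.03987164704862237 0.00043777678351878085
plateRedge (433, 220) [ 0.56630215 -0.17067804  0.014     ] fromTCP 0.0035199322255626336 -0.07508639393936295
plateRedge (427, 305) [ 0.50323705 -0.1668983   0.014     ] fromTCP -0.059657980099773716 -0.07529726582742431
```

jog_arm:
  increments:
    - [0,0,0,0,0.5,3.5,-1]
    - [0,0,0,0,0,3.5,-1]
    - [0,0,0,0,0,2.5,-1]
    - [0,0,0,0,0,1.0,-1]
    - [0,0,0,0,0,0,-1]
    - [0,0,0,0.6,0,0,-1]
    - [0,0,0,0.6,0,0,-1]
    - [0,0,0,0.4,0,0,-1]
    - [0,0,0,0.4,0,0,-1]
    - [0,0,0,0.4,0,0,-1]
    - [0,0,0,0.4,0,0,-1]
    - [0,0,0,0.4,0,0,-1]
    - [0,0,0,0.4,0,0,-1]
    - [0,0,0,0.4,0,0,-1]

```text
time_s: 5.03
ee_pos: [0.6079, -0.1016, 0.1016]
orientation: [3.141, 0.0, -0.063]
ft_force: [-4.5, 0.1, 2.0]
gripper_width: 0.002
grip_force: 1.4
```

jog_arm:
  increments:
    - [0,0,0,0.4,0,0,-1]
    - [0,0,0,0.4,0,0,-1]
    - [0,0,0,0.3,0,0,-1]
    - [0,0,0,0.1,0,0,-1]
    - [0,0,0,0,0,0,-1]

```text
time_s: 5.65
ee_pos: [0.6184, -0.1023, 0.1017]
orientation: [-3.142, 0.003, -0.063]
ft_force: [-5.8, 0.2, 4.7]
gripper_width: 0.004
grip_force: 2.9
```

jog_arm:
  increments:
    - [0,0,0,0.2,0,0,-1]
    - [0,0,0,0.1,0,0,-1]
    - [0,0,0,0,0,0,-1]

```text
time_s: 6.02
ee_pos: [0.6188, -0.1023, 0.1015]
orientation: [-3.141, 0.009, -0.063]
ft_force: [-10.4, 1.2, 9.6]
gripper_width: 0.006
grip_force: 5.6
```

jog_arm:
  increments:
    - [0,0,0,0.3,0,0,-1]
    - [0,0,0,0,0,0,-1]
    - [0,0,0,0,0,0,-1]

```text
time_s: 6.4
ee_pos: [0.6192, -0.1024, 0.1014]
orientation: [-3.141, 0.015, -0.064]
ft_force: [-15.8, 2.4, 14.6]
gripper_width: 0.004
grip_force: 8.3
```

```bash
python3 - <<'E'
from bench import env
import cv2
s=env.get_state();print(s['ee_pos'],s['ft_force'])
p=env.camera('wrist');cv2.imwrite('pics/w2.png',p['image'][:,:,::-1])
i=env.camera('top')['image'][150:300,260:440,::-1]
cv2.imwrite('pics/t2.png',cv2.resize(i,None,fx=4,fy=4,interpolation=cv2.INTER_CUBIC))
E
```

```text
[ 0.61922769 -0.10238381  0.10141272] [-15.78508779   2.39244308  14.63319112]
```

View pics/w2.png

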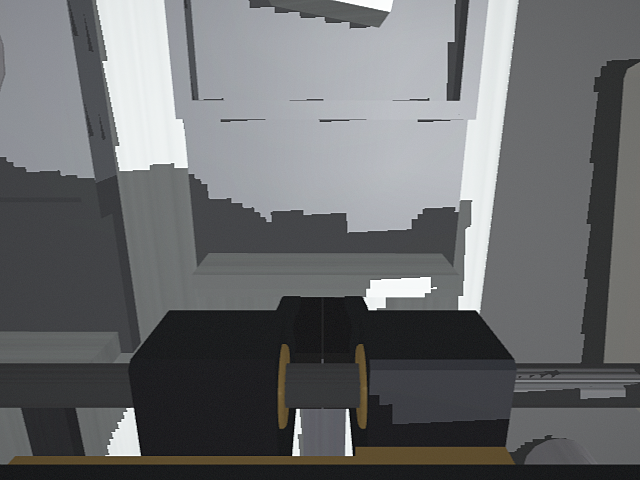

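jog_arm:
  increments:
    - [0,0,0,-0.7,0,0,-1]
    - [0,0,0,-1.0,0,0,-1]
    - [0,0,0,-1.0,0,0,-1]
    - [0,0,0,0,0,-3.5,-1]
    - [0,0,0,0,0,-3.5,-1]
    - [0,0,0,0,0,-3.5,-1]
    - [0,0,0,0,-3.0,0,-1]
    - [0,0,0,0,-3.0,0,-1]
    - [0,0,0,0,-3.0,0,-1]
    - [0,0,0,0,-3.3,0,-1]
    - [0,0,0,0,0,0,-1]
    - [0,0,0,0,0,0,-1]

```text
time_s: 8.0
ee_pos: [0.6065, 0.0208, 0.2068]
orientation: [3.141, -0.001, -0.064]
ft_force: [0.1, 0.3, 0.1]
gripper_width: 0.003
grip_force: 0.0
```

```bash
python3 - <<'E'
from bench import env
import cv2
s=env.get_state();print(repr(s['ee_pos']),repr(s['orientation']),s['ft_force'])
p=env.camera('wrist');cv2.imwrite('pics/w3.png',p['image'][:,:,::-1])
E
```

```text
array([0.60648748, 0.02075159, 0.2067594 ]) array([ 3.14054172e+00, -5.54407697e-04, -6.37788346e-02]) [0.08775823 0.27653708 0.10330437]
```

View pics/w3.png

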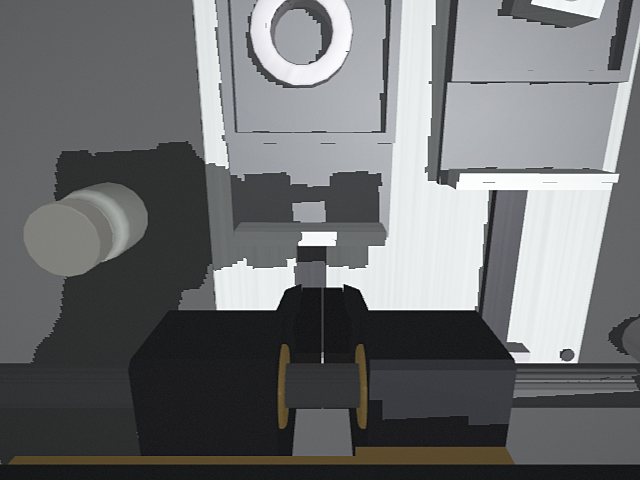

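```bash
python3 - <<'E'
from bench import env
from h import *
import cv2
p=env.camera('wrist');H=p['hand_eye'];e=np.array([.60649,.02075,.20676]);T=R.from_euler('xyz',[3.1405,-.00055,-.0638]).as_matrix()
o=e+T@H[:3,3];M=T@H[:3,:3];g=p['image'].astype(int).sum(2)
print(g[160:195,560]);print(g[214:255,260])
a=-.0632;ex=np.array([np.cos(a),np.sin(a)]);ey=np.array([-ex[1],ex[0]])
for n,uv,z in[('Rrear',(440,169.5),.052),('Rrear',(618,173),.052),('Lrear',(236,222),.052),('Lrear',(385,222),.052)]:
    q=ray(p,uv,z,o,M);print(n,q,'fromTCP',(q-e)[:2]@ex,(q-e)[:2]@ey,'fix',(q[:2]-[.7191,-.043])@ex)
p=env.camera('top');i=p['image'][150:330,260:440,::-1]
cv2.imwrite('pics/t3.png',cv2.resize(i,None,fx=3.3,fy=3.3,interpolation=cv2.INTER_CUBIC))
E
```

```text
[505 501 499 502 499 503 507 526 404 275 275 281 239 571 765 754 748 746
 747 748 747 745 748 751 748 749 749 751 751 747 701 704 704 706 705]
[204 198 209 203 203 201 206 189 240 296 297 292 285 289 296 304 301 293
 331 323 327 324 328 327 321 324 334 335 331 330 330 330 326 329 325 332
 325 328 339 334 334]
Rrear [ 0.64493167 -0.04824226  0.052     ] fromTCP 0.0427223365102573 -0.06642662705713341 fix -0.07368916105729766
Rrear [ 0.63646179 -0.14910334  0.052     ] fromTCP 0.04063953466558719 -0.1676212841957837 fix -0.07577196290196776
Lrear [0.62188979 0.07066559 0.052     ] fromTCP 0.01221647954660565 0.0507885513657545 fix -0.10419501802094931
Lrear [ 0.61627264 -0.0164899   0.052     ] fromTCP 0.012115099729930702 -0.036547700852975526 fix -0.10429639783762425
```

jog_arm:
  increments:
    - [0,0,0,1.8,-0.7,0,-1]
    - [0,0,0,1.8,0,0,-1]
    - [0,0,0,0,0,3.5,-1]
    - [0,0,0,0,0,3.5,-1]
    - [0,0,0,0,0,2.4,-1]
    - [0,0,0,0,0,1.2,-1]
    - [0,0,0,0,0,0,-1]

```text
time_s: 9.02
ee_pos: [0.6426, 0.0258, 0.1003]
orientation: [3.141, 0.001, -0.064]
ft_force: [-0.2, -0.4, 0.2]
gripper_width: 0.004
grip_force: 0.0
```

jog_arm:
  increments:
    - [0,0,0,-0.5,0,0,-1]
    - [0,0,0,-0.5,0,0,-1]
    - [0,0,0,-0.3,0,0,-1]
    - [0,0,0,-0.3,0,0,-1]
    - [0,0,0,-0.3,0,0,-1]
    - [0,0,0,-0.3,0,0,-1]
    - [0,0,0,-0.4,0,0,-1]
    - [0,0,0,-0.5,0,0,-1]
    - [0,0,0,-0.5,0,0,-1]
    - [0,0,0,-0.5,0,0,-1]

```text
time_s: 10.28
ee_pos: [0.6018, 0.0291, 0.1008]
orientation: [-3.142, -0.0, -0.063]
ft_force: [3.1, 0.9, -0.4]
gripper_width: 0.008
grip_force: 1.4
```

jog_arm:
  increments:
    - [0,0,0,-0.5,0,0,-1]
    - [0,0,0,-0.5,0,0,-1]
    - [0,0,0,-0.5,0,0,-1]
    - [0,0,0,-0.5,0,0,-1]
    - [0,0,0,-0.5,0,0,-1]
    - [0,0,0,-0.5,0,0,-1]
    - [0,0,0,-0.5,0,0,-1]
    - [0,0,0,-0.5,0,0,-1]
    - [0,0,0,-0.5,0,0,-1]
    - [0,0,0,-0.5,0,0,-1]
    - [0,0,0,-0.4,0,0,-1]
    - [0,0,0,-0.3,0,0,-1]
    - [0,0,0,-0.2,0,0,-1]
    - [0,0,0,0,0,0,-1]

```text
time_s: 12.02
ee_pos: [0.5426, 0.0328, 0.1006]
orientation: [3.141, 0.001, -0.063]
ft_force: [1.7, 1.0, 0.4]
gripper_width: 0.001
grip_force: 0.9
```

jog_arm:
  increments:
    - [0,0,0,-0.3,0,0,-1]
    - [0,0,0,-0.3,0,0,-1]
    - [0,0,0,-0.3,0,0,-1]
    - [0,0,0,-0.2,0,0,-1]
    - [0,0,0,0,0,0,-1]

```text
time_s: 12.65
ee_pos: [0.537, 0.033, 0.1008]
orientation: [-3.141, -0.011, -0.064]
ft_force: [11.3, 0.5, -8.7]
gripper_width: 0.006
grip_force: 5.7
```

jog_arm:
  increments:
    - [0,0,0,-0.3,0,0,-1]
    - [0,0,0,0,0,0,-1]
    - [0,0,0,0.8,0,0,-1]
    - [0,0,0,1.0,0,0,-1]
    - [0,0,0,0.2,0,0,-1]
    - [0,0,0,0,0,-2.5,-1]
    - [0,0,0,0,0,-3.5,-1]
    - [0,0,0,0,0,-4.0,-1]
    - [0,0,0,0,0,-4.0,-1]
    - [0,0,0,-3,0,-1,-1]
    - [0,0,0,-3,0,0,-1]
    - [0,0,0,-2,0,0,-1]
    - [0,0,0,0,0,0,-1]
    - [0,0,0,0,0,0,-1]

```text
time_s: 14.4
ee_pos: [0.4699, 0.0374, 0.2507]
orientation: [3.142, -0.001, -0.063]
ft_force: [-0.2, -0.7, 1.2]
gripper_width: 0.003
grip_force: 0.0
```

```bash
python3 - <<'E'
from bench import env
import cv2
s=env.get_state();print(repr(s['ee_pos']),repr(s['orientation']),s['ft_force'])
p=env.camera('wrist');a=p['image'];b=env.camera('scene')['image']
cv2.imwrite('pics/w4.png',a[:,:,::-1])
cv2.imwrite('pics/s4.png',cv2.resize(b[140:410,130:490,::-1],None,fx=2.2,fy=2.2,interpolation=cv2.INTER_CUBIC))
E
```

```text
array([0.46994468, 0.03738819, 0.25072988]) array([ 3.14152164e+00, -7.07102970e-04, -6.33226527e-02]) [-0.16279652 -0.71531456  1.22079373]
```

View pics/w4.png

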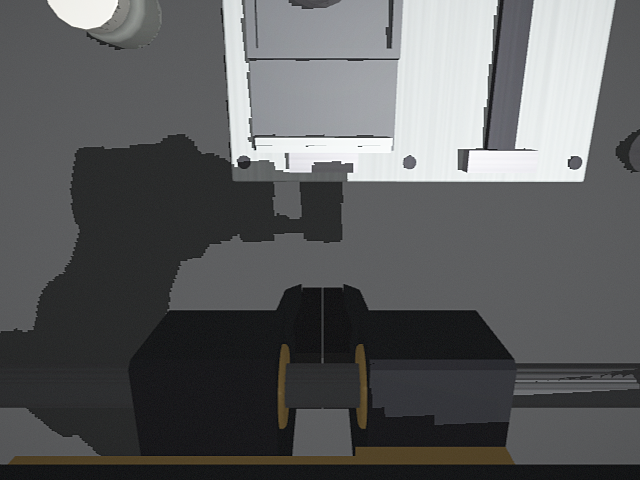

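View pics/s4.png

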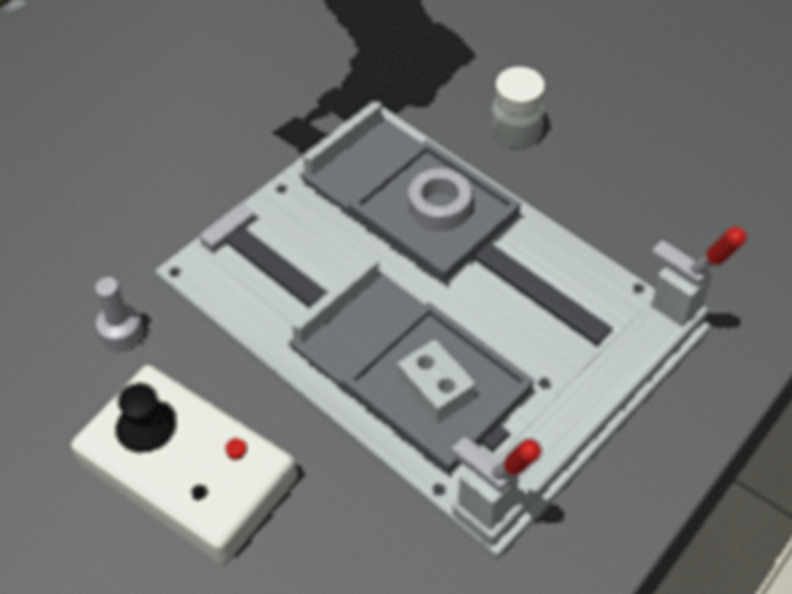

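The scene view shows the ring tray's lip against its front stop (about pixel 340,140) and the block tray home (lip about 340,300). Both parts are lying in their nests. The jar, plug gauge and pendant look unmoved. The wrist view shows the left lip at the stop (row ~140) and the gripper clear.

```bash
python3 -c "
from bench import env
print(env.job_done())"
```

```text
the job is handed in; nothing more can be done
None
```

I pushed the block's tray (right) fully home and drew the ring's tray (left) out to its front stop with the shut fingertips hooked behind its lip, then handed the job in at about 14.5 s; the judge's verdict was not shown.

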